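Hang the box-size gauge on both spring-catch hooks

TASK

Hang the aluminium box-size gauge back on its stand: press its top bar gently down past the spring catches until it sits at the bottom of both yellow hooks, then, still holding it, pull up lightly to feel that both catches keep it, let it settle and let go. The hooks are set by hand and not at exactly the same height, so go by feel and do not force them; leave everything else on the table where it is.

Things in the scene. Friction and masses are not known exactly. Their poses are not given: they have to be found in the camera images.
- gauge: Box-size gauge: upright gate standing on the table, 292 mm wide (its y), 185 mm high over its grip, 0.35 to 0.6 kg. Round top bar 12 mm thick along y, axis 168 mm above the underside; legs at y = +-140 mm; black feet 80 mm long (x) under the legs; flat sill 26 mm wide (x), 4 mm thick, between the feet. Open between bar, legs and sill. Origin: centre of underside; x goes through the gate, z up.
- gauge_grip (a point): Middle of the black grip block around the middle of the gauge's bar, on the bar axis. The block is 18 mm thick (x), 70 mm long (y), 34 mm high; take it from above, fingers closing along the gauge's x. Under it a hand guard 50 mm (x) x 70 mm, its top 21 mm below the bar axis: fingertips fit above it and cannot slide down past it.
- bar_left (a point): Point on the gauge's bar axis 95 mm from its middle towards +y; this part goes into a hook.
- bar_right (a point): Point on the gauge's bar axis 95 mm from its middle towards -y; this part goes into the other hook.
- stand: Fixed hook stand. Origin on the table below the middle between the hooks' throats; -x is the open front, y runs from hook to hook, z up. Dark base plate 8 mm thick from x = -27 to 123 mm, y = +-135 mm; two grey posts 24 mm square at x = 62, y = +-95 mm, 271 mm high; a cross rail between them 63 to 87 mm above the table, nothing between them above it. Both hooks sit in front of the posts.
- hooks_mid (a point): Midway between the hooks at nominal seated bar height, 222 mm. Yellow hooks 18 mm wide, open upwards, throat 15 mm wide at stand x = 0. Above the seated bar axis: straight front leg to 22 mm, lip flaring outward to 35 mm, back leg flaring to 44 mm; hook floor reaches 12 mm below it. Bring the gauge from the front, bar above the lips, sill below the hooks, then down; not from straight above.
- bracket_left: Clamp plate on the left (+y) post with the hook and catch it carries. Origin: NOMINAL axis of a seated bar, stand x = 0, y = 95 mm, 222 mm above the table. The real hook is clamped up to 8 mm higher or lower, each hook differently; this pose does not show it. The hook's floor (hook_floor_left) is the 27 mm plate under the seated bar; the clamp slips if the bar presses on it with more than 15 N.
- bracket_right: The same on the right (-y) post, at stand y = -95 mm; its hook's height error (up to 8 mm) is independent of the left one's. Its floor is hook_floor_right, same 15 N.
- catch_left (a joint): Left spring catch: white roller 10 mm thick standing 6 mm into the throat from the back, axis 13.5 mm above the seated bar's. 0 = out; grows (m) as pushed back; spring 1.2 N at 0, plus 3 N per mm. The bar passes it with 5 to 9 N down on each hook (part is the gauge's weight); it springs out over the seated bar with 4 to 6 mm of play. See the right catch for the pull.
- catch_right (a joint): Right spring catch, the same. A light pull, 3 to 6 N on each hook beyond the gauge's weight, takes up the play and pushes a holding roller back by 0.3 mm or more; a hard pull takes the bar out again.
- lid: Bystander: open olive-green box lid 100 x 160 x 30 mm lying on the table; origin under its centre.
- case: Bystander: dark green domed case 85 x 165 x 44 mm; origin under its centre.
- box_one: Bystander: dark green gift box standing on edge, 34 x 105 x 78 mm high; origin under its centre.
- box_two: Bystander: another such green box.
- rule: Bystander: steel rule 300 x 28 x 4 mm lying along x; origin under its centre.
- brush: Bystander: dusting brush lying on the table; origin under it.
- glue: Bystander: small closed jar, 56 mm diameter, 85 mm high; origin under its centre.

How it is judged:
By the outcome, as a careful person would: the job done as asked, in the order asked, and still so for the second after the job is handed in, with the robot touching nothing.
It also fails if it takes over 70 s, if anything falls off the work surface, if the arm or the gripper's body presses on something with over 40 N, if the wrist force passes 120 N, or if a joint passes its speed limit or range.

ROBOT

A 6-joint arm with a two-finger parallel gripper is mounted at the origin on the work surface. World frame = base frame: x ahead of the robot, y to its left, z up, the work surface at z = 0. Lengths are in mm, angles in degrees, forces in N, time in s.
With the tool pointing down it reaches from about 250 to 850 mm from the base axis. Payload 12.5 kg.
Tool frame: the origin (TCP) lies at the very end of the fingers, on their centre line; the grasp point (between the pads) lies 19 mm behind it; z points along the fingers, y is the line along which they close (so a half turn about z gives the same grasp; the last joint's range is limited). The gripper opens to 93 mm and grips with 3 to 60 N. Pads are 15 mm wide; open, the fingers measure 128 mm over their backs; the gripper's body (75 mm by 188 mm) begins 65 mm behind the grasp point.
Start: joints at [-73.144, 20.094, 94.641, -0, 65.266, -4.847], TCP at [203.411, -510.988, 218.633] pointing down, gripper open.
Joint ranges: [-157.81, 157.81], [-45, 120.19], [0.68, 151.7], [-89.99, 269.99], [4.06, 180], [-164.3, 164.3]. Speed limits (degrees/s): [127.2, 127.2, 159.86, 180, 180, 180].

INTERFACE

Orientations are given as [roll, pitch, yaw] about the fixed x, y, z axes, in that order (R = Rz(yaw) Ry(pitch) Rx(roll)).
In Python, from cell import sense, capture, job_done gives the robot as it stands. The module is installed in compiled form; this text tells all that it offers.
- The arm moves only by the tool send_rows, never from a script. Its argument "rows" is a list of rows, each a list of 6 numbers: the shift along the tool's x, y, z in mm, then the turn, a rotation vector about the tool's x, y, z in degrees. In form: [[x, y, z, wx, wy, wz], ...]. A call has 1 to 5 rows; each row shifts and turns the commanded pose from where the row before left it, along the tool's axes as they then stand; what a row does not reach is not made up. A row lasts 1/10 s, in which the tool goes at most 50 mm and 8.59 degrees, less where a joint would pass 70% of its speed; a pose out of reach is approached as far as the arm can. A call is refused whole if a number of a shift passes 50 or a number of a turn 8.59, either way. A call with a gripper value outside its range is refused whole. "grip" is the opening, from 0 (shut) to 1 (fully open), set as the call begins (left out, the last holds). The fingers move at their own pace and stop on an object; "squeeze" is the grip in N (left out, the last holds). Time passes only in rows, so rows that do not move let the fingers close. It gives the time, the measured TCP pose, the force, the opening and the grip force at its end, in the units of the state.
- sense(): the state, without advancing time (a new reading comes with each control period).
- capture(name): name is "side" or "top" or "wrist"; returns a dict with "color" (480x640x3 uint8, blue, green, red), "vertical_fov" (degrees; the focal length in pixels is half the picture's height over the tangent of half this angle, whatever the lens; pixels are square), "cx", "cy" (the principal point, pixels), "k1" (the pictures are not rectified: a ray, as slopes to the right and down, at radius r is drawn at 1 + k1 r^2 times it, then the intrinsics apply), "eye" and "rotation" of the camera in the world; the wrist camera has in their place "mount" (4x4, takes a point from camera to tool coordinates, whose origin is the TCP and whose axes are the flange's). Camera axes: x right, y down, z forward; pixel columns grow to the right and rows downward; lengths in mm; the calibration is good to about 2 mm. A picture is of the moment at which its call begins: read the wrist's pose just before it. There is no depth.
- job_done(): hands the job in; it is judged then, once.
The state is a dict: "clock": time; "q": joint angles; "qvel": joint speeds; "joint_torque": joint torques, N m; "ee_pos": TCP position; "tcp_rot": TCP orientation; "force": force on the tool from outside, world axes, zero at the start; "ft_torque": the same for the moment, N m; "finger_gap": opening from 0.0 (shut) to 1.0 (fully open); "finger_force": force on a finger pad.
Only numpy, scipy, OpenCV 4.12 (cv2) and the standard library are available. Lean on these libraries where they do the work, as an engineer would, in place of code of your own. Each camera call takes 0.05 s, during which the arm holds its last target. There are 200 camera calls.

## Working session

There is one attempt and no reset: what is moved stays moved. The work goes in short steps, Python scripts to look and compute and a tool call to move; the robot and the scene stay as the last step left them, time stands still between calls to the robot, and variables do not carry over. Pictures are saved under pics/ and viewed, at most 10 in all, crops included, and the job is handed in when it is done.

Besides the shell and the picture viewer there is one more tool, called after "Request:" by a JSON object that holds its "op" and its "data", one argument or row to a line. send_rows: Moves the arm, as the interface text tells. Its arguments: {"type":"object","properties":{"rows":{"type":"array","items":{"type":"array","items":{"type":"number"}}},"grip":{"type":"number"},"squeeze":{"type":"number"}},"required":["rows"]}

```bash
mkdir -p pics; python3 - <<'E'
from cell import *
import cv2
s=sense()
print({k:s[k] for k in("clock","ee_pos","tcp_rot","force","finger_gap")})
for n in("side","top"):
    c=capture(n);cv2.imwrite(f"pics/{n}0.png",c["color"]);print(n,{k:v for k,v in c.items() if k!="color"})
E
```

```text
{'clock': 0.0, 'ee_pos': array([ 203.31927212, -510.66975757,  218.10085917]), 'tcp_rot': array([-1.79933293e+02, -5.55577348e-03,  2.17048601e+01]), 'force': array([ 0.02467746,  0.99522303, -0.39749846]), 'finger_gap': 0.9957412138905719}
side {'vertical_fov': 43.394930670148725, 'cx': 319.36436890184217, 'cy': 235.51184225594395, 'k1': -0.04309766296733995, 'eye': array([ 336.85253077, 1365.59810164, 1162.28017511]), 'rotation': array([-126.59258608,   -1.34216998, -171.35262218])}
top {'vertical_fov': 43.67396357869991, 'cx': 324.08576240112296, 'cy': 237.01841180458987, 'k1': -0.17446515625594158, 'eye': array([ 367.82680385,  -16.41262591, 2024.01290836]), 'rotation': array([-1.75540555e+02,  9.62436534e-02, -8.96984167e+01])}
```

View pics/side0.png

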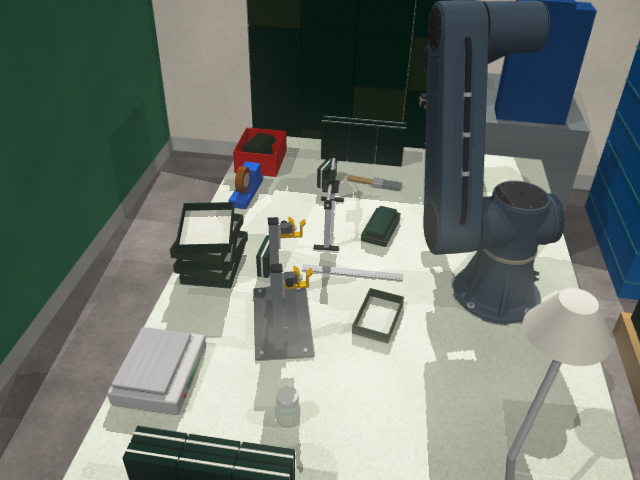

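View pics/top0.png

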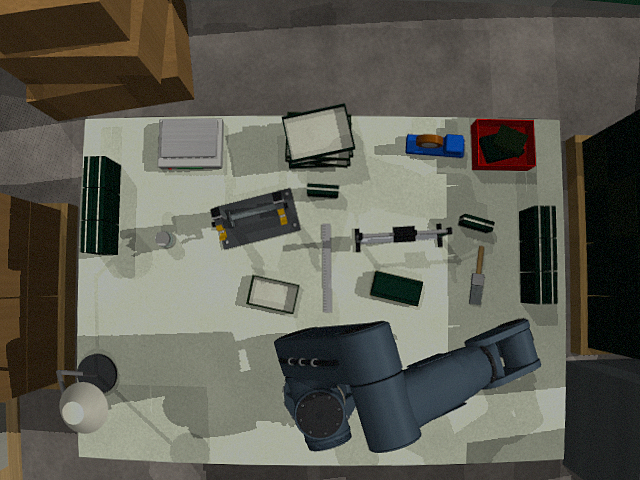

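```bash
cat > h.py <<'E'
import numpy as np, cv2
from scipy.spatial.transform import Rotation as R
from cell import sense, capture, job_done
def cam(name):
    s=sense(); c=capture(name); c["f"]=240/np.tan(np.radians(c["vertical_fov"]/2))
    if "mount" in c:
        M=np.array(c["mount"]); T=R.from_euler("xyz",s["tcp_rot"],degrees=True).as_matrix()
        c["Rm"]=T@M[:3,:3]; c["E"]=np.array(s["ee_pos"])+T@M[:3,3]
    else:
        c["Rm"]=R.from_euler("xyz",c["rotation"],degrees=True).as_matrix(); c["E"]=np.array(c["eye"])
    c["K"]=np.array([[c["f"],0,c["cx"]],[0,c["f"],c["cy"]],[0,0,1]]); c["D"]=np.array([c["k1"],0,0,0,0.])
    return c
def ray(c,px):
    u=cv2.undistortPoints(np.array(px,float).reshape(-1,1,2),c["K"],c["D"]).reshape(-1,2)
    return np.c_[u,np.ones(len(u))]@c["Rm"].T
def onz(c,px,z):
    d=ray(c,px); return c["E"]+d*((z-c["E"][2])/d[:,2])[:,None]
def proj(c,P):
    P=np.array(P,float).reshape(-1,3)
    q=(P-c["E"])@c["Rm"]
    return cv2.projectPoints(q,np.zeros(3),np.zeros(3),c["K"],c["D"])[0].reshape(-1,2)
def tri(c1,p1,c2,p2):
    d1=ray(c1,p1)[0];d2=ray(c2,p2)[0]
    t=np.linalg.lstsq(np.c_[d1,-d2],c2["E"]-c1["E"],rcond=None)[0]
    a=c1["E"]+t[0]*d1;b=c2["E"]+t[1]*d2
    return (a+b)/2,np.linalg.norm(a-b)
E
python3 - <<'E'
from h import *
t=cam("top");s=cam("side")
a=t["color"][180:260,200:460];b=s["color"][150:370,240:350]
a=cv2.resize(a,None,fx=3,fy=3,interpolation=cv2.INTER_CUBIC)
b=cv2.resize(cv2.rotate(b,cv2.ROTATE_90_COUNTERCLOCKWISE),None,fx=3,fy=3,interpolation=cv2.INTER_CUBIC)
im=np.zeros((240+330,780,3),np.uint8);im[:240]=a;im[240:,:660]=b
cv2.imwrite("pics/crop1.png",im)
for n,c in(("top",t),("side",s)):
    h=cv2.cvtColor(c["color"],cv2.COLOR_BGR2HSV)
    m=cv2.inRange(h,(18,140,120),(32,255,255))
    k,l,st,ce=cv2.connectedComponentsWithStats(m)
    for i in range(1,k):
        if st[i,4]>15: print(n,st[i],ce[i],onz(c,[ce[i]],240)[0].round(1))
print(onz(t,[(355,238),(404,234),(450,232)],168).round(1))
E
```

```text
top [278 209   6   6  29] [280.82758621 211.51724138] [583.1 117.6 240. ]
top [280 216   7   9  40] [283.225 220.175] [557.  110.1 240. ]
top [216 225   7   6  31] [218.93548387 227.67741935] [533.5 303.8 240. ]
top [219 232   8   9  45] [222.31111111 235.97777778] [508.5 293.1 240. ]
side [288 217   6  12  36] [291.11111111 221.33333333] [585.3  85.3 240. ]
side [280 219  26  19 143] [294.54545455 231.56643357] [568.  128.7 240. ]
side [293 266   7  13  47] [296.55319149 271.04255319] [534.3 283.7 240. ]
side [284 268  29  21 160] [302.075  281.0875] [515.2 317.1 240. ]
[[ 510.  -108.7  168. ]
 [ 523.3 -261.7  168. ]
 [ 530.4 -407.   168. ]]
```

View pics/crop1.png

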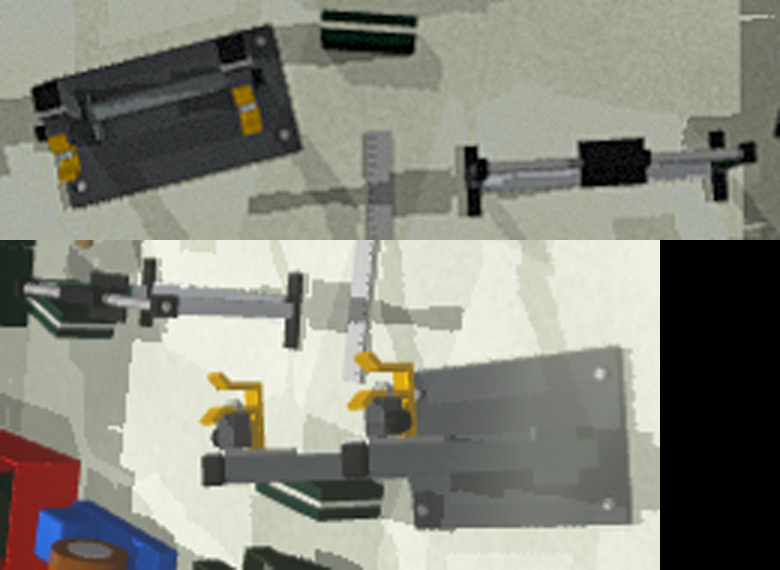

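```bash
python3 - <<'E'
from h import *
t=cam("top");s=cam("side")
T=lambda x,y:(x/3+200-.33,y/3+180-.33)
S=lambda x,y:(350-1-(y-240)/3+.33, x/3+150-.33)  # placeholder, corrected below
# side crop rotated CCW: new(x,y)=(oldy, W-1-oldx)
S=lambda x,y:(240+109-((y-240)/3-.33),150+x/3-.33)
def pr(n,p,z,c=t): print(n,onz(c,p,z).round(1).tolist())
b=onz(t,[T(473,166),T(756,152)],168); v=b[0]-b[1];print("bar",b.round(1),np.linalg.norm(v),"yaw",np.degrees(np.arctan2(-v[0],v[1])),b.mean(0))
pr("feet",[T(468,180),T(718,165)],5)
pr("grip",[T(613,162)],185)
p=onz(t,[T(47,97),T(232,48)],271);v=p[0]-p[1];print("posts",p.round(1),np.linalg.norm(v),"yaw",np.degrees(np.arctan2(-v[0],v[1])))
p=onz(t,[T(72,207),T(300,150),T(270,27)],8);v=p[0]-p[1];print("base",p.round(1),np.linalg.norm(v),np.linalg.norm(p[1]-p[2]),"yaw",np.degrees(np.arctan2(-v[0],v[1])))
yaw=np.arctan2(-v[0],v[1]);o=(p[0]+p[1])/2+27*np.array([np.cos(yaw),np.sin(yaw),0]);print("origin",o)
pr("side posts",[S(213,468),S(355,459)],271,s)
w=capture("wrist");print(w["mount"],w["vertical_fov"])
cv2.imwrite("pics/w0.png",w["color"])
E
```

```text
bar [[ 519.4 -115.9  168. ]
 [ 535.6 -412.4  168. ]] 296.94248280789776 yaw 3.136555788250244 [ 527.49972147 -264.17607855  168.        ]
feet [[516.8, -119.0, 5.0], [535.3, -403.3, 5.0]]
grip [[522.9, -259.5, 185.0]]
posts [[577.3 310.  271. ]
 [626.5 127.2 271. ]] 189.38734285178973 yaw 15.066008571473267
base [[483.7 327.9   8. ]
 [549.5  70.5   8. ]
 [689.5 105.8   8. ]] 265.7222456875505 144.36685745240976 yaw 14.348269423105151
origin [542.76291894 205.88506667   8.        ]
side posts [[622.2, 133.8, 271.0], [575.5, 317.7, 271.0]]
[[ 9.92433001e-04 -9.70389651e-01 -2.41542833e-01  6.64839510e+01]
 [ 9.99999508e-01  9.64092301e-04  2.35516493e-04 -1.04156304e+00]
 [ 4.32681747e-06 -2.41542947e-01  9.70390130e-01 -1.66007426e+02]
 [ 0.00000000e+00  0.00000000e+00  0.00000000e+00  1.00000000e+00]] 70.5389355162848
```

Request:
{"op": "send_rows", "data": {
  "rows": [
    [0, 0, -30, 0, 0, -8],
    [0, 0, -30, 0, 0, -8],
    [0, 0, -30, 0, 0, -8],
    [0, 0, -30, 0, 0, -8],
    [0, 0, -20, 0, 0, -8]
  ],
  "grip": 1.0
}}

```text
clock: 0.85
ee_pos: [203.5, -511.2, 360.9]
tcp_rot: [179.9, 0.1, 62.0]
force: [-0.2, 0.0, -1.3]
finger_gap: 0.998
finger_force: 0.0
```

Request:
{"op": "send_rows", "data": {
  "rows": [
    [0, 0, 0, 0, 0, -8],
    [0, 0, 0, 0, 0, -8],
    [0, 0, 0, 0, 0, -8],
    [0, 0, 0, 0, 0, -8],
    [0, 0, 0, 0, 0, 0]
  ]
}}

```text
clock: 1.35
ee_pos: [203.4, -510.9, 358.6]
tcp_rot: [-180.0, -0.0, 93.8]
force: [-0.3, -0.5, -0.5]
finger_gap: 1.002
finger_force: 0.0
```

Request:
{"op": "send_rows", "data": {
  "rows": [
    [23, 34, 0, 0, 0, 0],
    [23, 34, 0, 0, 0, 0],
    [23, 34, 0, 0, 0, 0],
    [23, 34, 0, 0, 0, 0],
    [23, 34, 0, 0, 0, 0]
  ]
}}

```text
clock: 1.85
ee_pos: [366.7, -384.0, 358.7]
tcp_rot: [180.0, 0.0, 93.4]
force: [0.9, 0.5, 0.1]
finger_gap: 0.998
finger_force: 0.0
```

Request:
{"op": "send_rows", "data": {
  "rows": [
    [23, 34, 0, 0, 0, 0],
    [23, 34, 0, 0, 0, 0],
    [23, 34, 0, 0, 0, 0],
    [23, 34, 0, 0, 0, 0],
    [23, 34, 0, 0, 0, 0]
  ]
}}

```text
clock: 2.35
ee_pos: [529.0, -258.2, 358.7]
tcp_rot: [180.0, 0.0, 93.4]
force: [-1.1, -0.2, -0.0]
finger_gap: 0.999
finger_force: 0.0
```

```bash
python3 - <<'E'
from h import *
s=sense();print(s["clock"],s["ee_pos"],s["tcp_rot"],s["q"])
c=cam("wrist");cv2.imwrite("pics/w1.png",c["color"])
h=cv2.cvtColor(c["color"],cv2.COLOR_BGR2HSV);
print(proj(c,[(525,-261,185),(519,-115,168),(535,-410,168)]))
E
```

```text
2.35 [ 529.03135603 -258.21298532  358.68571027] [1.79995971e+02 4.33070014e-03 9.34320911e+01] [-3.05462417e+01  1.85834550e+01  7.71655024e+01 -1.34646046e-03
  8.42452814e+01 -3.39781980e+01]
[[315.35008238 223.10623284]
 [318.13602453  71.6169409 ]
 [316.63419569 344.56380433]]
```

View pics/w1.png

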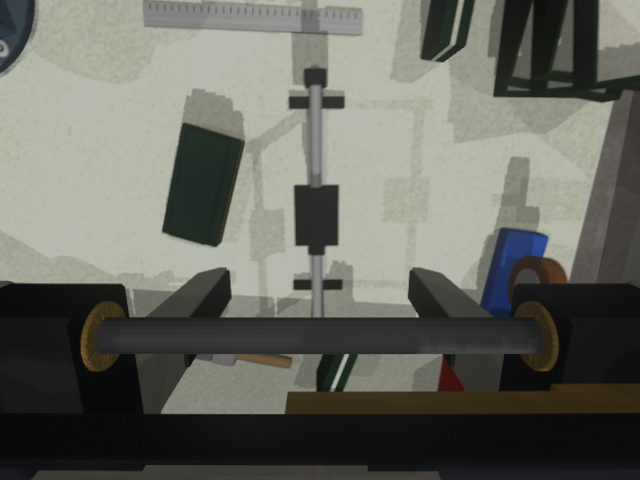

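```bash
python3 - <<'E'
from h import *
c=cam("wrist")
g=cv2.cvtColor(c["color"],cv2.COLOR_BGR2GRAY)
m=(g<60).astype(np.uint8);sub=m[170:262,270:365];ys,xs=np.nonzero(sub)
rows=np.nonzero(sub[:,45:50].all(1))[0]
for y in range(185,262,8):
    x=np.nonzero(m[y,270:365])[0]+270;print(y,x.min() if len(x) else 0,x.max() if len(x) else 0)
print("guard L,R edges @147",onz(c,[(294.5,200),(339,200),(294.5,238),(339,238)],147).round(1).tolist())
print("guard near/far rows",onz(c,[(316,185),(316,246)],147).round(1).tolist(),onz(c,[(316,185),(316,246)],185).round(1).tolist())
f=onz(c,[(316.5,102),(318,284.5)],12);v=f[0]-f[1]
print("feet",f.round(1),np.linalg.norm(v),np.degrees(np.arctan2(-v[0],v[1])),f.mean(0))
b=onz(c,[(315.5,77),(317,310)],168);v=b[0]-b[1];print("bar",b.round(1),np.degrees(np.arctan2(-v[0],v[1])))
E
```

```text
185 0 0
193 290 332
201 290 332
209 290 332
217 291 332
225 291 332
233 291 332
241 291 332
249 303 319
257 304 318
guard L,R edges @147 [[503.9, -240.2, 147.0], [553.4, -237.0, 147.0], [505.9, -283.8, 147.0], [556.8, -280.6, 147.0]]
guard near/far rows [[526.8, -222.1, 147.0], [531.1, -291.8, 147.0]] [[526.9, -218.6, 185.0], [530.7, -281.3, 185.0]]
feet [[ 520.  -117.7   12. ]
 [ 539.4 -393.    12. ]] 275.97324956815567 4.040491023684267 [ 529.696878   -255.31474679   12.        ]
bar [[ 520.  -116.3  168. ]
 [ 536.7 -361.6  168. ]] 3.8980381470342285
```

```bash
python3 - <<'E'
from h import *
c=cam("wrist");s=sense();print(s["ee_pos"],s["tcp_rot"],s["qvel"].round(3))
g=cv2.cvtColor(c["color"],cv2.COLOR_BGR2GRAY);m=(g<60).astype(np.uint8)
n,l,st,ce=cv2.connectedComponentsWithStats(m[:300])
for i in range(1,n):
    if st[i,4]>100 and 270<ce[i][0]<350: print(st[i],ce[i])
b=onz(c,[(290,193),(332.5,193),(291,241),(332.7,241)],147);print(b.round(1).tolist())
E
```

```text
[ 528.95945674 -258.09413714  358.11660778] [-1.79966813e+02 -2.64523079e-02  9.36448627e+01] [-2.953 -1.273  1.34  -0.592 -0.052 -2.08 ]
[302  71  22  20 366] [312.47540984  79.69945355]
[288  99  19  11 209] [297. 104.]
[320  99  22  11 239] [330.63179916 104.05020921]
[ 292  188   44   70 2672] [313.37836826 219.45359281]
[292 282  17   9 148] [299.72972973 286.06756757]
[320 282  20  10 178] [329.60674157 286.02808989]
[[496.3, -234.7, 147.0], [543.4, -231.7, 147.0], [499.9, -289.6, 147.0], [547.7, -286.5, 147.0]]
```

Request:
{"op": "send_rows", "data": {
  "rows": [
    [0, 0, 0, 0, 0, 0],
    [0, 0, 0, 0, 0, 0],
    [0, 0, 0, 0, 0, 0],
    [0, 0, 0, 0, 0, 0]
  ]
}}

```text
clock: 2.9
ee_pos: [527.4, -260.1, 358.8]
tcp_rot: [180.0, 0.0, 93.6]
force: [-0.3, -0.2, -0.2]
finger_gap: 0.999
finger_force: 0.0
```

```bash
python3 - <<'E'
from h import *
c=cam("wrist");s=sense();print(s["ee_pos"],s["tcp_rot"])
g=cv2.cvtColor(c["color"],cv2.COLOR_BGR2GRAY);m=(g<60).astype(np.uint8)
n,l,st,ce=cv2.connectedComponentsWithStats(m[:300])
for i in range(1,n):
    if st[i,4]>100 and 250<ce[i][0]<360: print(st[i],ce[i])
    if st[i,4]>2000 and 250<ce[i][0]<360:
        x,y,w,h=st[i][:4]
        for r in(y+15,y+45):
            q=np.nonzero(l[r]==i)[0];p=onz(c,[(q.min()-.5,r),(q.max()+.5,r)],147);print("guard",p.round(1).tolist(),p.mean(0))
        print("ends",onz(c,[(x+w/2,y)],185),onz(c,[(x+w/2,y)],147))
E
```

```text
[ 527.4703424  -259.99291932  358.81028705] [1.79989321e+02 8.25877026e-03 9.36332238e+01]
[305  67  23  20 367] [315.65940054  75.89373297]
[290  96  20  12 221] [299.53393665 101.02714932]
[323  96  22  11 238] [333.58823529 101.07142857]
[ 295  184   44   70 2690] [316.4802974  216.17100372]
guard [[498.5, -244.9, 147.0], [547.5, -241.7, 147.0]] [ 523.03020538 -243.30103931  147.        ]
guard [[501.3, -279.1, 147.0], [549.1, -276.0, 147.0]] [ 525.16206904 -277.55118398  147.        ]
ends [[ 522.5756294  -223.27270868  185.        ]] [[ 522.54948964 -226.68145091  147.        ]]
[294 279  18  10 178] [302.41011236 283.5505618 ]
[323 279  19  10 186] [332.08064516 283.59677419]
```

Request:
{"op": "send_rows", "data": {
  "rows": [
    [0.7, -3.4, 40, 0, 0, 0],
    [0, 0, 40, 0, 0, 0],
    [0, 0, 35, 0, 0, 0],
    [0, 0, 30, 0, 0, 0],
    [0, 0, 25, 0, 0, 0]
  ]
}}

```text
clock: 3.45
ee_pos: [523.8, -259.0, 187.0]
tcp_rot: [-179.9, -0.0, 93.7]
force: [0.1, -0.2, 0.4]
finger_gap: 0.994
finger_force: 0.0
```

Request:
{"op": "send_rows", "data": {
  "rows": [
    [0, 0, 20, 0, 0, 0],
    [0, 0, 10, 0, 0, 0],
    [0, 0, 7.5, 0, 0, 0],
    [0, 0, 0, 0, 0, 0],
    [0, 0, 0, 0, 0, 0]
  ]
}}

```text
clock: 3.95
ee_pos: [524.8, -259.3, 152.0]
tcp_rot: [179.9, 0.0, 93.7]
force: [-0.1, 0.4, 0.3]
finger_gap: 1.0
finger_force: 0.0
```

Request:
{"op": "send_rows", "data": {
  "rows": [
    [0, 0, 0, 0, 0, 0],
    [0, 0, 0, 0, 0, 0],
    [0, 0, 0, 0, 0, 0],
    [0, 0, 0, 0, 0, 0],
    [0, 0, 0, 0, 0, 0]
  ],
  "grip": 0.0,
  "squeeze": 45
}}

```text
clock: 4.45
ee_pos: [524.4, -259.0, 151.2]
tcp_rot: [180.0, 0.0, 93.7]
force: [0.1, -0.6, -0.6]
finger_gap: 0.622
finger_force: 0.0
```

Request:
{"op": "send_rows", "data": {
  "rows": [
    [0, 0, 0, 0, 0, 0],
    [0, 0, 0, 0, 0, 0],
    [0, 0, 0, 0, 0, 0],
    [0, 0, 0, 0, 0, 0],
    [0, 0, 0, 0, 0, 0]
  ]
}}

```text
clock: 4.95
ee_pos: [524.4, -259.0, 151.1]
tcp_rot: [180.0, 0.0, 93.7]
force: [-0.2, 0.8, 2.2]
finger_gap: 0.186
finger_force: 37.9
```

Request:
{"op": "send_rows", "data": {
  "rows": [
    [0, 0, -8, 0, 0, 0],
    [0, 0, -15, 0, 0, 0],
    [0, 0, -25, 0, 0, 0],
    [0, 0, -35, 0, 0, 0],
    [0, 0, -35, 0, 0, 0]
  ]
}}

```text
clock: 5.45
ee_pos: [523.8, -258.7, 270.1]
tcp_rot: [-179.9, -0.1, 93.7]
force: [0.4, -0.4, -5.5]
finger_gap: 0.192
finger_force: 45.0
```

Request:
{"op": "send_rows", "data": {
  "rows": [
    [0, 0, -35, 0, 0, 0],
    [0, 0, -35, 0, 0, -2],
    [0, 0, -30, 0, 0, -3],
    [0, 0, -20, 0, 0, -3],
    [0, 0, -10, 0, 0, -3]
  ]
}}

```text
clock: 5.95
ee_pos: [524.3, -259.0, 401.2]
tcp_rot: [179.9, 0.1, 104.8]
force: [1.3, 0.0, -6.5]
finger_gap: 0.192
finger_force: 45.0
```

Request:
{"op": "send_rows", "data": {
  "rows": [
    [15, 1, 0, 0, 0, 0],
    [30, 2, 0, 0, 0, 0],
    [35, 2, 0, 0, 0, 0],
    [35, 2, 0, 0, 0, 0],
    [35, 2, 0, 0, 0, 0]
  ]
}}

```text
clock: 6.45
ee_pos: [493.8, -109.6, 398.3]
tcp_rot: [-179.9, -0.1, 104.6]
force: [0.3, 0.5, -5.4]
finger_gap: 0.191
finger_force: 45.0
```

Request:
{"op": "send_rows", "data": {
  "rows": [
    [35, 2, 0, 0, 0, 0],
    [35, 1, 0, 0, 0, 0],
    [35, 1, 0, 0, 0, 0],
    [30, 1, 0, 0, 0, 0],
    [25, 1, 0, 0, 0, 0]
  ]
}}

```text
clock: 6.95
ee_pos: [458.7, 46.6, 398.5]
tcp_rot: [-179.9, -0.0, 104.7]
force: [-0.3, 0.0, -5.8]
finger_gap: 0.191
finger_force: 45.0
```

Request:
{"op": "send_rows", "data": {
  "rows": [
    [15, 0, 0, 0, 0, 0],
    [8, 0, 0, 0, 0, 0],
    [0, 0, 0, 0, 0, 0],
    [0, 0, 0, 0, 0, 0],
    [0, 0, 0, 0, 0, 0]
  ]
}}

```text
clock: 7.45
ee_pos: [454.4, 66.3, 399.0]
tcp_rot: [-180.0, 0.0, 104.6]
force: [-0.1, 0.4, -5.9]
finger_gap: 0.196
finger_force: 45.0
```

```bash
python3 - <<'E'
from h import *
s=sense();print(s["clock"],s["ee_pos"],s["tcp_rot"],s["force"],s["finger_force"],s["ft_torque"])
c=cam("wrist");cv2.imwrite("pics/w2.png",c["color"])
ex=np.array([.967,.254,0]);ey=np.array([-.254,.967,0]);o=np.array([542,204,0])
print(proj(c,[o+95*ey+[0,0,222],o-95*ey+[0,0,222]]))
E
```

```text
7.45 [454.44593679  66.25071866 398.95850571] [-1.79976873e+02  7.11895902e-03  1.04647111e+02] [-0.12913331  0.3711684  -5.88764983] 44.998319149017334 [-0.02330659 -0.0790388  -0.00068589]
[[454.22574173  -7.90831794]
 [436.87743556 204.65758319]]
```

View pics/w2.png

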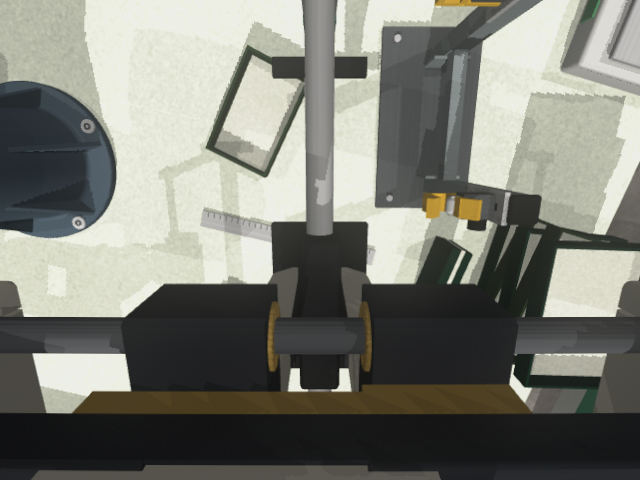

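Request:
{"op": "send_rows", "data": {
  "rows": [
    [15, 0, 0, 0, 0, 0],
    [20, 0, 0, 0, 0, 0],
    [10, 0, 0, 0, 0, 0],
    [0, 0, 0, 0, 0, 0],
    [0, 0, 0, 0, 0, 0]
  ]
}}

```text
clock: 8.0
ee_pos: [443.1, 109.9, 399.1]
tcp_rot: [-180.0, 0.0, 104.7]
force: [-0.2, -0.8, -6.8]
finger_gap: 0.189
finger_force: 45.0
```

```bash
python3 - <<'E'
from h import *
s=sense();print(s["clock"],s["ee_pos"],s["tcp_rot"])
c=cam("wrist");cv2.imwrite("pics/w3full.png",c["color"])
np.savez("w3.npz",**{k:c[k] for k in("color","K","D","Rm","E")})
h=cv2.cvtColor(c["color"],cv2.COLOR_BGR2HSV)
m=cv2.inRange(h,(18,140,90),(32,255,255));m[:,:380]=0;m[285:]=0
n,l,st,ce=cv2.connectedComponentsWithStats(m)
for i in range(1,n):
    if st[i,4]>15: print(st[i],ce[i])
a=cv2.resize(c["color"][10:130,370:570],None,fx=4,fy=4,interpolation=cv2.INTER_CUBIC)
b=cv2.resize(c["color"][230:260,370:570],None,fx=4,fy=4,interpolation=cv2.INTER_CUBIC)
a=c["color"][10:80,380:560];b=c["color"][225:295,380:560]
cv2.imwrite("pics/w3.png",cv2.resize(np.vstack([a,b]),None,fx=4,fy=4,interpolation=cv2.INTER_CUBIC))
E
```

```text
8.0 [443.14042434 109.94814743 399.11707471] [-1.79997646e+02  2.27812951e-02  1.04712832e+02]
[466  16  33  35 768] [482.16145833  32.53645833]
[432  20  60  39 811] [446.87792848  43.69420469]
[420 237  32  29 532] [431.04323308 248.03947368]
[449 244  27  26 507] [462.37080868 256.4556213 ]
```

View pics/w3.png

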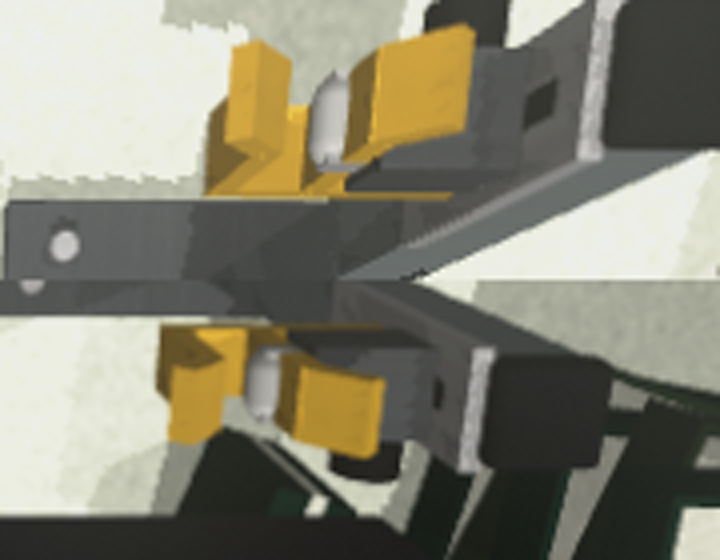

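```bash
cat > st.py <<'E'
from h import *
c=dict(np.load("w3.npz"))
L=lambda x,y:(380+x/4-.4,10+y/4-.4)
Rr=lambda x,y:(380+x/4-.4,225+(y-280)/4-.4)
E
python3 - <<'E'
from st import *
g=cv2.cvtColor(c["color"],cv2.COLOR_BGR2GRAY).astype(float)
pts=[]
for r in range(90,235,5):
    d=np.diff(cv2.GaussianBlur(g,(5,5),0)[r,355:400]);i=d.argmin();pts.append((355+i+.5,r,d[i]))
pts=np.array(pts);print(pts[::4].round(1).tolist())
w=onz(c,pts[:,:2],8)
vx,vy,x0,y0=cv2.fitLine(w[:,:2].astype(np.float32),cv2.DIST_HUBER,0,.01,.01).ravel()
if vy<0:vx,vy=-vx,-vy
yaw=np.arctan2(-vx,vy);print("yaw",np.degrees(yaw),"resid",np.abs((w[:,:2]-[x0,y0])@[vy,-vx]).max())
ex=np.array([np.cos(yaw),np.sin(yaw)]);ey=np.array([-ex[1],ex[0]])
X0=np.array([x0,y0])@ex+27
print("stand X0 from base",X0)
def f(n,p,z):
    q=onz(c,[p],z)[0][:2];print(n,z,"X-X0 %.1f  Y %.1f"%(q@ex-X0,q@ey))
f("Rpost in",Rr(487,347),271);f("Rpost out",Rr(460,470),271);f("Rpost in R",Rr(495,347),271);f("Rpost out R",Rr(480,470),271)
f("Rpost back in",Rr(605,365),271)
f("Lpost in",L(580,160),271);f("Lpost in R",L(605,155),271)
f("Rlip",Rr(170,365),257);f("Rlip r",Rr(222,370),257);f("Rlip out",Rr(170,440),257);f("Rlip out r",Rr(215,425),257)
f("Rback in",Rr(385,378),266);f("Rback out",Rr(378,458),266)
f("Llip in",L(228,140),257);f("Llip in r",L(278,152),257);f("Llip out",L(240,42),257);f("Llip out r",L(290,60),257)
f("Lback in",L(465,130),266);f("Lback out",L(472,25),266)
f("Lroll l",L(312,110),236);f("Rroll l",Rr(247,380),236)
f("Lbackleg in",L(345,160),244);f("Rbackleg in",Rr(278,425),244)
E
```

```text
[[379.5, 90.0, -42.2], [378.5, 110.0, -41.3], [377.5, 130.0, -38.8], [376.5, 150.0, -39.4], [375.5, 170.0, -37.6], [374.5, 190.0, -42.2], [374.5, 210.0, -44.0], [373.5, 230.0, -49.1]]
yaw 14.522529 resid 0.8278026931552975
stand X0 from base 574.56146
Rpost in 271 X-X0 45.5  Y -13.8
Rpost out 271 X-X0 43.3  Y -43.0
Rpost in R 271 X-X0 47.4  Y -13.8
Rpost out R 271 X-X0 47.9  Y -43.0
Rpost back in 271 X-X0 72.9  Y -17.9
Lpost in 271 X-X0 43.3  Y 142.6
Lpost in R 271 X-X0 48.2  Y 143.6
Rlip 257 X-X0 -21.0  Y -22.1
Rlip r 257 X-X0 -8.6  Y -23.3
Rlip out 257 X-X0 -19.6  Y -40.7
Rlip out r 257 X-X0 -9.1  Y -36.9
Rback in 266 X-X0 25.8  Y -22.5
Rback out 266 X-X0 26.4  Y -41.9
Llip in 257 X-X0 -22.2  Y 149.6
Llip in r 257 X-X0 -11.7  Y 147.4
Llip out 257 X-X0 -21.3  Y 167.6
Llip out r 257 X-X0 -10.8  Y 164.4
Lback in 266 X-X0 22.2  Y 149.2
Lback out 266 X-X0 21.3  Y 167.9
Lroll l 236 X-X0 2.3  Y 161.6
Rroll l 236 X-X0 5.4  Y -31.8
Lbackleg in 244 X-X0 7.4  Y 149.5
Rbackleg in 244 X-X0 11.2  Y -41.1
```

Request:
{"op": "send_rows", "data": {
  "rows": [
    [15, 0, 15, 0, 0, 0.2],
    [20, 0, 30, 0, 0, 0],
    [18, 0, 35, 0, 0, 0],
    [15.3, 0, 30, 0, 0, 0],
    [0, 0, 23, 0, 0, 0]
  ]
}}

```text
clock: 8.55
ee_pos: [425.2, 177.0, 264.3]
tcp_rot: [-179.9, -0.0, 104.5]
force: [-0.1, -1.2, -4.9]
finger_gap: 0.191
finger_force: 45.0
```

Request:
{"op": "send_rows", "data": {
  "rows": [
    [0, 15, 0, 0, 0, 0],
    [0, 25, 0, 0, 0, 0],
    [0, 25, 0, 0, 0, 0],
    [0, 20, 0, 0, 0, 0],
    [0, 15, 0, 0, 0, 0]
  ]
}}

```text
clock: 9.05
ee_pos: [524.1, 201.0, 265.8]
tcp_rot: [-180.0, 0.0, 104.5]
force: [-0.6, -0.2, -4.5]
finger_gap: 0.189
finger_force: 45.0
```

Request:
{"op": "send_rows", "data": {
  "rows": [
    [0, 10, 0, 0, 0, 0],
    [0, 8, 0, 0, 0, 0],
    [0, 0, 0, 0, 0, 0],
    [0, 0, 0, 0, 0, 0],
    [0, 0, 0, 0, 0, 0]
  ]
}}

```text
clock: 9.55
ee_pos: [539.6, 205.9, 266.3]
tcp_rot: [-180.0, -0.0, 104.5]
force: [-0.2, -0.2, -5.6]
finger_gap: 0.192
finger_force: 45.0
```

```bash
python3 - <<'E'
from h import *
s=sense();p=s["ee_pos"];print(s["clock"],p,s["tcp_rot"],s["force"],s["ft_torque"])
y=np.radians(14.52);print("rel",p[0]*np.cos(y)+p[1]*np.sin(y)-574.6,-p[0]*np.sin(y)+p[1]*np.cos(y)-63.6)
a=cam("side")["color"][170:340,230:360];t=cam("wrist")["color"][0:250,260:460]
a=cv2.resize(a,None,fx=3,fy=3,interpolation=cv2.INTER_CUBIC);t=cv2.resize(t,None,fx=2,fy=2)
im=np.zeros((510,790,3),np.uint8);im[:510,:390]=a;im[:500,390:]=t
cv2.imwrite("pics/c4.png",im)
E
```

```text
9.55 [539.61787904 205.94733922 266.28671472] [-1.79994959e+02 -3.15440519e-04  1.04509063e+02] [-0.21374578 -0.18188826 -5.61644729] [-0.01389967 -0.069612   -0.00447558]
rel -0.5827258250733394 0.4775378487776365
```

View pics/c4.png

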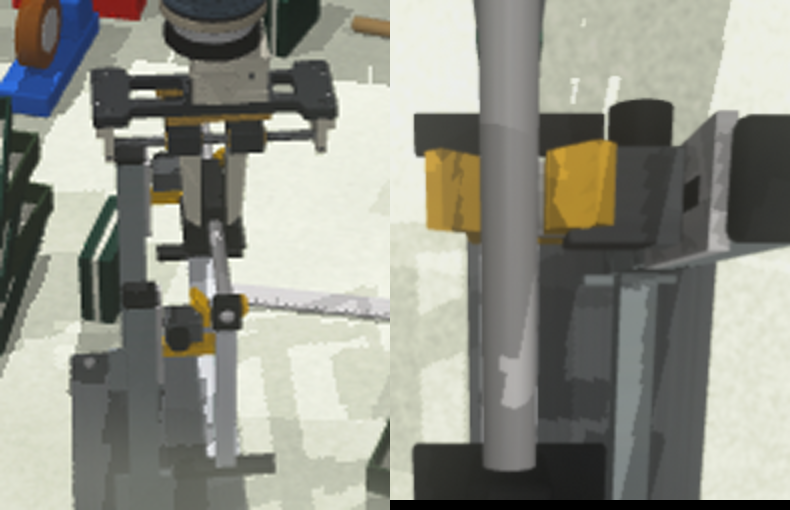

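Request:
{"op": "send_rows", "data": {
  "rows": [
    [0, 0.7, 4, 0, -0.7, 0],
    [0, 0, 7, 0, -0.7, 0],
    [0, 0, 7, 0, -0.6, 0],
    [0, 0, 5, 0, 0, 0],
    [0, 0, 0, 0, 0, 0]
  ]
}}

```text
clock: 10.15
ee_pos: [540.4, 205.8, 242.0]
tcp_rot: [-179.9, 2.0, 104.5]
force: [-1.0, -0.0, -4.0]
finger_gap: 0.192
finger_force: 45.0
```

Request:
{"op": "send_rows", "data": {
  "rows": [
    [0, 0, 1, 0, 0, 0],
    [0, 0, 1, 0, 0, 0],
    [0, 0, 1, 0, 0, 0],
    [0, 0, 1, 0, 0, 0],
    [0, 0, 0, 0, 0, 0]
  ]
}}

```text
clock: 10.65
ee_pos: [540.8, 205.7, 239.1]
tcp_rot: [-180.0, 2.0, 104.5]
force: [0.8, 0.3, -5.6]
finger_gap: 0.193
finger_force: 45.0
```

```bash
cat > f.py <<'E'
from h import *
# averaged-ish reading; loads on hooks from force and moment (baseline while hanging: 5.9 N)
s=sense();p=s["ee_pos"];y=np.radians(14.52);ex=np.array([np.cos(y),np.sin(y),0])
F=s["force"];M=s["ft_torque"]
print(s["clock"],p.round(1),s["tcp_rot"].round(2),"F",F.round(2),"M",M.round(3))
T=(s["force"][2]+5.9)
print("rel X %.2f Y %.2f"%(p@ex-574.6,-p[0]*np.sin(y)+p[1]*np.cos(y)-63.6),"down on hooks %.1f"%T,"Mx %.3f My %.3f"%(M@ex,M[1]*ex[0]-M[0]*ex[1]),"Fx %.2f"%(F@ex))
E
python3 f.py
```

```text
10.65 [540.8 205.7 239.1] [-180.     2.   104.5] F [ 0.76  0.35 -5.63] M [ 0.053 -0.1    0.027]
rel X 0.53 Y -0.10 down on hooks 0.3 Mx 0.027 My -0.111 Fx 0.82
```

Request:
{"op": "send_rows", "data": {
  "rows": [
    [0, 0, 1, 0, 0, 0],
    [0, 0, 1, 0, 0, 0],
    [0, 0, 1, 0, 0, 0],
    [0, 0, 0, 0, 0, 0]
  ]
}}

```text
clock: 11.05
ee_pos: [540.8, 205.6, 236.0]
tcp_rot: [-180.0, 2.0, 104.5]
force: [0.0, -0.3, -5.2]
finger_gap: 0.191
finger_force: 45.0
```

```bash
python3 f.py
```

```text
11.05 [540.8 205.6 236. ] [-179.98    2.    104.5 ] F [ 0.05 -0.29 -5.21] M [ 0.061 -0.102 -0.062]
rel X 0.50 Y -0.20 down on hooks 0.7 Mx 0.034 My -0.114 Fx -0.03
```

Request:
{"op": "send_rows", "data": {
  "rows": [
    [0, 0, 0.7, 0, 0, 0],
    [0, 0, 0.7, 0, 0, 0],
    [0, 0, 0.6, 0, 0, 0],
    [0, 0, 0, 0, 0, 0]
  ]
}}

```text
clock: 11.45
ee_pos: [540.9, 205.5, 234.0]
tcp_rot: [-180.0, 2.0, 104.5]
force: [-0.3, 0.2, -4.9]
finger_gap: 0.193
finger_force: 45.0
```

```bash
python3 f.py
```

```text
11.45 [540.9 205.5 234. ] [-179.99    2.    104.5 ] F [-0.34  0.22 -4.9 ] M [ 0.059 -0.075  0.006]
rel X 0.53 Y -0.28 down on hooks 1.0 Mx 0.038 My -0.088 Fx -0.27
```

Request:
{"op": "send_rows", "data": {
  "rows": [
    [0, 0, 0.5, 0, 0, 0],
    [0, 0, 0.5, 0, 0, 0],
    [0, 0, 0.5, 0, 0, 0],
    [0, 0, 0, 0, 0, 0]
  ]
}}

```text
clock: 11.85
ee_pos: [540.9, 205.5, 232.6]
tcp_rot: [-180.0, 2.0, 104.5]
force: [-0.0, 0.3, -5.7]
finger_gap: 0.191
finger_force: 45.0
```

```bash
python3 f.py
```

```text
11.85 [540.9 205.5 232.6] [-180.     2.   104.5] F [-0.02  0.32 -5.67] M [ 0.039 -0.097 -0.024]
rel X 0.56 Y -0.33 down on hooks 0.2 Mx 0.013 My -0.104 Fx 0.06
```

Request:
{"op": "send_rows", "data": {
  "rows": [
    [0, 0, 0.5, 0, 0, 0],
    [0, 0, 0.5, 0, 0, 0],
    [0, 0, 0.5, 0, 0, 0],
    [0, 0, 0, 0, 0, 0]
  ]
}}

```text
clock: 12.25
ee_pos: [540.9, 205.4, 231.1]
tcp_rot: [-180.0, 2.0, 104.5]
force: [-0.1, 0.0, -5.3]
finger_gap: 0.197
finger_force: 45.0
```

```bash
python3 f.py
```

```text
12.25 [540.9 205.4 231.1] [-179.99    2.    104.5 ] F [-0.06  0.03 -5.35] M [-0.024  0.074 -0.062]
rel X 0.48 Y -0.35 down on hooks 0.6 Mx -0.005 My 0.078 Fx -0.05
```

Request:
{"op": "send_rows", "data": {
  "rows": [
    [0, 0, 0.5, 0, 0, 0],
    [0, 0, 0.5, 0, 0, 0],
    [0, 0, 0, 0, 0, 0]
  ]
}}

```text
clock: 12.55
ee_pos: [540.7, 205.3, 230.2]
tcp_rot: [-180.0, 2.0, 104.5]
force: [-3.6, 0.5, -1.8]
finger_gap: 0.19
finger_force: 45.0
```

```bash
python3 f.py
```

```text
12.55 [540.7 205.3 230.2] [-179.97    2.    104.5 ] F [-3.62  0.46 -1.78] M [-0.099  0.414 -0.122]
rel X 0.32 Y -0.40 down on hooks 4.1 Mx 0.008 My 0.426 Fx -3.39
```

Request:
{"op": "send_rows", "data": {
  "rows": [
    [0, 0, 0.5, 0, 0, 0],
    [0, 0, 0.5, 0, 0, 0],
    [0, 0, 0, 0, 0, 0]
  ]
}}

```text
clock: 12.85
ee_pos: [540.4, 205.3, 229.2]
tcp_rot: [-179.9, 2.0, 104.5]
force: [-7.2, -0.6, 0.6]
finger_gap: 0.194
finger_force: 45.0
```

```bash
python3 f.py
```

```text
12.85 [540.4 205.3 229.2] [-179.92    1.99  104.5 ] F [-7.21 -0.63  0.61] M [-0.192  0.994 -0.184]
rel X 0.02 Y -0.37 down on hooks 6.5 Mx 0.063 My 1.010 Fx -7.14
```

Request:
{"op": "send_rows", "data": {
  "rows": [
    [0, 0, 0.5, 0, 0, 0],
    [0, 0, 0.5, 0, 0, 0],
    [0, 0, 0, 0, 0, 0]
  ]
}}

```text
clock: 13.15
ee_pos: [540.2, 205.2, 228.2]
tcp_rot: [-179.9, 2.0, 104.5]
force: [-7.8, -1.0, 0.2]
finger_gap: 0.191
finger_force: 45.0
```

```bash
python3 f.py
```

```text
13.15 [540.2 205.2 228.2] [-179.89    2.    104.51] F [-7.76 -1.02  0.16] M [-0.297  1.243 -0.046]
rel X -0.24 Y -0.39 down on hooks 6.1 Mx 0.024 My 1.278 Fx -7.77
```

Request:
{"op": "send_rows", "data": {
  "rows": [
    [0, 0, 0.5, 0, 0, 0],
    [0, 0, 0.5, 0, 0, 0],
    [0, 0, 0, 0, 0, 0]
  ]
}}

```text
clock: 13.45
ee_pos: [540.1, 205.1, 227.2]
tcp_rot: [-179.9, 2.0, 104.5]
force: [-8.9, -1.7, 0.4]
finger_gap: 0.192
finger_force: 45.0
```

```bash
python3 f.py
```

```text
13.45 [540.1 205.1 227.2] [-179.88    1.99  104.51] F [-8.95 -1.69  0.44] M [-0.262  1.398 -0.065]
rel X -0.32 Y -0.42 down on hooks 6.3 Mx 0.097 My 1.419 Fx -9.09
```

Request:
{"op": "send_rows", "data": {
  "rows": [
    [0, 0, 0.5, 0, 0, 0],
    [0, 0, 0.5, 0, 0, 0],
    [0, 0, 0.5, 0, 0, 0],
    [0, 0, 0, 0, 0, 0]
  ]
}}

```text
clock: 13.85
ee_pos: [540.1, 205.1, 225.8]
tcp_rot: [-179.9, 2.0, 104.5]
force: [-8.8, -1.8, 2.1]
finger_gap: 0.191
finger_force: 45.0
```

```bash
python3 f.py
```

```text
13.85 [540.1 205.1 225.8] [-179.88    1.99  104.52] F [-8.81 -1.78  2.14] M [-0.271  1.464 -0.043]
rel X -0.35 Y -0.41 down on hooks 8.0 Mx 0.105 My 1.485 Fx -8.97
```

Request:
{"op": "send_rows", "data": {
  "rows": [
    [0, 0, 0.5, 0, 0, 0],
    [0, 0, 0.5, 0, 0, 0],
    [0, 0, 0.5, 0, 0, 0],
    [0, 0, 0, 0, 0, 0]
  ]
}}

```text
clock: 14.25
ee_pos: [540.1, 205.1, 224.3]
tcp_rot: [-179.9, 2.0, 104.5]
force: [-9.3, -2.1, 3.6]
finger_gap: 0.19
finger_force: 45.0
```

```bash
python3 f.py
```

```text
14.25 [540.1 205.1 224.3] [-179.87    1.99  104.51] F [-9.31 -2.07  3.56] M [-0.202  1.501 -0.042]
rel X -0.36 Y -0.43 down on hooks 9.5 Mx 0.181 My 1.503 Fx -9.53
```

Request:
{"op": "send_rows", "data": {
  "rows": [
    [0, 0, 0.5, 0, 0, 0],
    [0, 0, 0.5, 0, 0, 0],
    [0, 0, 0.5, 0, 0, 0],
    [0, 0, 0, 0, 0, 0]
  ]
}}

```text
clock: 14.65
ee_pos: [540.0, 205.1, 222.6]
tcp_rot: [-179.9, 2.0, 104.5]
force: [-8.0, -1.1, 0.9]
finger_gap: 0.187
finger_force: 45.0
```

```bash
python3 f.py
```

```text
14.65 [540.  205.1 222.6] [-179.86    1.98  104.52] F [-7.99 -1.08  0.92] M [-0.051  1.368 -0.025]
rel X -0.39 Y -0.45 down on hooks 6.8 Mx 0.294 My 1.337 Fx -8.01
```

Request:
{"op": "send_rows", "data": {
  "rows": [
    [0, 0, 0.5, 0, 0, 0],
    [0, 0, 0.5, 0, 0, 0],
    [0, 0, 0.5, 0, 0, 0],
    [0, 0, 0, 0, 0, 0]
  ]
}}

```text
clock: 15.05
ee_pos: [540.0, 205.1, 220.8]
tcp_rot: [-179.9, 2.0, 104.5]
force: [-8.2, -0.2, -0.6]
finger_gap: 0.194
finger_force: 45.0
```

```bash
python3 f.py
```

```text
15.05 [540.  205.1 220.8] [-179.85    1.97  104.52] F [-8.17 -0.19 -0.64] M [ 0.113  1.274 -0.062]
rel X -0.40 Y -0.46 down on hooks 5.3 Mx 0.429 My 1.205 Fx -7.96
```

Request:
{"op": "send_rows", "data": {
  "rows": [
    [0, 0, 0.5, 0, 0, 0],
    [0, 0, 0.5, 0, 0, 0],
    [0, 0, 0.5, 0, 0, 0],
    [0, 0, 0, 0, 0, 0]
  ]
}}

```text
clock: 15.45
ee_pos: [540.0, 205.1, 218.9]
tcp_rot: [-179.8, 2.0, 104.5]
force: [-5.6, -0.1, -3.5]
finger_gap: 0.19
finger_force: 45.0
```

```bash
python3 f.py
```

```text
15.45 [540.  205.1 218.9] [-179.84    1.97  104.52] F [-5.62 -0.09 -3.49] M [ 0.162  0.999 -0.018]
rel X -0.41 Y -0.46 down on hooks 2.4 Mx 0.407 My 0.927 Fx -5.46
```

Request:
{"op": "send_rows", "data": {
  "rows": [
    [0, 0, 0.5, 0, 0, 0],
    [0, 0, 0.5, 0, 0, 0],
    [0, 0, 0.5, 0, 0, 0],
    [0, 0, 0, 0, 0, 0]
  ]
}}

```text
clock: 15.85
ee_pos: [540.0, 205.0, 217.1]
tcp_rot: [-179.8, 2.0, 104.5]
force: [-4.5, 0.5, -7.7]
finger_gap: 0.192
finger_force: 45.0
```

```bash
python3 f.py
```

```text
15.85 [540.  205.  217.1] [-179.84    1.97  104.52] F [-4.51  0.49 -7.66] M [ 0.31   0.782 -0.092]
rel X -0.39 Y -0.50 down on hooks -1.8 Mx 0.496 My 0.680 Fx -4.24
```

Request:
{"op": "send_rows", "data": {
  "rows": [
    [0, 0, 0.5, 0, 0, 0],
    [0, 0, 0.5, 0, 0, 0],
    [0, 0, 0.5, 0, 0, 0],
    [0, 0, 0, 0, 0, 0]
  ]
}}

```text
clock: 16.25
ee_pos: [540.3, 205.0, 215.7]
tcp_rot: [-179.9, 2.0, 104.5]
force: [-5.5, 0.8, -9.6]
finger_gap: 0.187
finger_force: 45.0
```

```bash
python3 f.py
```

```text
16.25 [540.3 205.  215.7] [-179.87    1.97  104.52] F [-5.47  0.82 -9.64] M [0.302 0.755 0.05 ]
rel X -0.18 Y -0.59 down on hooks -3.7 Mx 0.481 My 0.656 Fx -5.09
```

Request:
{"op": "send_rows", "data": {
  "rows": [
    [0, 0, 0.5, 0, 0, 0],
    [0, 0, 0.5, 0, 0, 0],
    [0, 0, 0, 0, 0, 0]
  ]
}}

```text
clock: 16.55
ee_pos: [540.7, 205.0, 215.1]
tcp_rot: [-179.9, 2.0, 104.5]
force: [-5.1, 1.6, -10.1]
finger_gap: 0.194
finger_force: 45.0
```

```bash
python3 f.py
```

```text
16.55 [540.7 205.  215.1] [-179.93    1.99  104.52] F [ -5.1    1.56 -10.12] M [0.322 0.676 0.113]
rel X 0.22 Y -0.75 down on hooks -4.2 Mx 0.481 My 0.574 Fx -4.54
```

Request:
{"op": "send_rows", "data": {
  "rows": [
    [0, 0, 0.5, 0, 0, 0],
    [0, 0, 0.5, 0, 0, 0],
    [0, 0, 0, 0, 0, 0]
  ]
}}

```text
clock: 16.85
ee_pos: [541.1, 204.8, 214.6]
tcp_rot: [180.0, 2.0, 104.5]
force: [-4.4, 2.3, -9.9]
finger_gap: 0.191
finger_force: 45.0
```

```bash
python3 f.py
```

```text
16.85 [541.1 204.8 214.6] [180.     2.   104.51] F [-4.36  2.33 -9.9 ] M [0.261 0.518 0.085]
rel X 0.60 Y -0.97 down on hooks -4.0 Mx 0.382 My 0.437 Fx -3.64
```

Request:
{"op": "send_rows", "data": {
  "rows": [
    [0.2, 0, 0.5, 0, 0, 0],
    [0.2, 0, 0.5, 0, 0, 0],
    [0, 0, 0, 0, 0, 0]
  ]
}}

```text
clock: 17.15
ee_pos: [541.4, 205.1, 213.9]
tcp_rot: [179.9, 2.0, 104.5]
force: [-1.9, -0.2, -7.0]
finger_gap: 0.193
finger_force: 45.0
```

```bash
python3 f.py
```

```text
17.15 [541.4 205.1 213.9] [179.94   2.02 104.5 ] F [-1.86 -0.22 -6.99] M [-0.203  0.087  0.1  ]
rel X 0.95 Y -0.83 down on hooks -1.1 Mx -0.175 My 0.135 Fx -1.86
```

Request:
{"op": "send_rows", "data": {
  "rows": [
    [0, 0, 0.5, 0, 0, 0],
    [0, 0, 0.5, 0, 0, 0],
    [0, 0, 0, 0, 0, 0]
  ]
}}

```text
clock: 17.45
ee_pos: [541.4, 205.2, 212.9]
tcp_rot: [179.9, 2.0, 104.5]
force: [-0.3, 0.2, -5.6]
finger_gap: 0.191
finger_force: 45.0
```

```bash
python3 f.py
```

```text
17.45 [541.4 205.2 212.9] [179.94   2.   104.49] F [-0.26  0.24 -5.58] M [ 0.006 -0.105  0.037]
rel X 0.93 Y -0.66 down on hooks 0.3 Mx -0.020 My -0.103 Fx -0.19
```

Request:
{"op": "send_rows", "data": {
  "rows": [
    [0, 0, 0.5, 0, 0, 0],
    [0, 0, 0.5, 0, 0, 0],
    [0, 0, 0.5, 0, 0, 0],
    [0, 0, 0, 0, 0, 0]
  ]
}}

```text
clock: 17.85
ee_pos: [541.0, 205.1, 211.1]
tcp_rot: [-180.0, 2.0, 104.5]
force: [0.1, 0.4, -5.3]
finger_gap: 0.192
finger_force: 45.0
```

```bash
python3 f.py
```

```text
17.85 [541.  205.1 211.1] [-180.     2.   104.5] F [ 0.14  0.45 -5.31] M [ 0.059 -0.136 -0.02 ]
rel X 0.55 Y -0.66 down on hooks 0.6 Mx 0.024 My -0.146 Fx 0.25
```

Request:
{"op": "send_rows", "data": {
  "rows": [
    [0, 0, 0.5, 0, 0, 0],
    [0, 0, 0.5, 0, 0, 0],
    [0, 0, 0, 0, 0, 0]
  ]
}}

```text
clock: 18.15
ee_pos: [541.0, 205.1, 210.1]
tcp_rot: [-180.0, 2.0, 104.5]
force: [-0.2, -0.2, -5.4]
finger_gap: 0.19
finger_force: 45.0
```

```bash
python3 f.py
```

```text
18.15 [541.  205.1 210.1] [-179.99    2.    104.5 ] F [-0.18 -0.19 -5.42] M [ 0.05  -0.099  0.004]
rel X 0.53 Y -0.72 down on hooks 0.5 Mx 0.024 My -0.109 Fx -0.23
```

Request:
{"op": "send_rows", "data": {
  "rows": [
    [0, 0, 0.3, 0, 0, 0],
    [0, 0, 0.3, 0, 0, 0],
    [0, 0, 0, 0, 0, 0]
  ]
}}

```text
clock: 18.45
ee_pos: [541.1, 205.1, 209.7]
tcp_rot: [180.0, 2.0, 104.5]
force: [-0.1, 0.2, -4.3]
finger_gap: 0.191
finger_force: 45.0
```

```bash
python3 f.py
```

```text
18.45 [541.1 205.1 209.7] [179.99   2.   104.5 ] F [-0.11  0.22 -4.33] M [-0.004 -0.055 -0.038]
rel X 0.63 Y -0.72 down on hooks 1.6 Mx -0.017 My -0.052 Fx -0.05
```

Request:
{"op": "send_rows", "data": {
  "rows": [
    [0, 0, 0.2, 0, 0, 0],
    [0, 0, 0.2, 0, 0, 0],
    [0, 0, 0, 0, 0, 0]
  ]
}}

```text
clock: 18.75
ee_pos: [541.2, 205.1, 209.4]
tcp_rot: [180.0, 2.0, 104.5]
force: [0.4, -0.3, -2.7]
finger_gap: 0.19
finger_force: 45.0
```

```bash
python3 f.py
```

```text
18.75 [541.2 205.1 209.4] [179.98   2.   104.5 ] F [ 0.37 -0.32 -2.7 ] M [-0.163 -0.028 -0.049]
rel X 0.69 Y -0.73 down on hooks 3.2 Mx -0.165 My 0.014 Fx 0.27
```

Request:
{"op": "send_rows", "data": {
  "rows": [
    [0, 0, 0.2, 0, 0, 0],
    [0, 0, 0.2, 0, 0, 0],
    [0, 0, 0, 0, 0, 0]
  ]
}}

```text
clock: 19.05
ee_pos: [541.2, 205.1, 209.1]
tcp_rot: [180.0, 2.0, 104.5]
force: [-1.4, 1.9, 2.2]
finger_gap: 0.191
finger_force: 45.0
```

```bash
python3 f.py
```

```text
19.05 [541.2 205.1 209.1] [179.96   2.   104.5 ] F [-1.37  1.92  2.16] M [-0.332 -0.022 -0.084]
rel X 0.75 Y -0.74 down on hooks 8.1 Mx -0.327 My 0.062 Fx -0.84
```

Request:
{"op": "send_rows", "data": {
  "rows": [
    [0, 0, 0, 0, -0.15, 0],
    [0, 0, 0, 0, -0.15, 0],
    [0, 0, 0, 0, 0, 0]
  ]
}}

```text
clock: 19.35
ee_pos: [541.2, 205.1, 209.0]
tcp_rot: [180.0, 2.3, 104.5]
force: [-1.1, -0.5, 4.5]
finger_gap: 0.192
finger_force: 45.0
```

```bash
python3 f.py
```

```text
19.35 [541.2 205.1 209. ] [179.97   2.31 104.5 ] F [-1.11 -0.52  4.5 ] M [-0.224  0.085 -0.104]
rel X 0.72 Y -0.78 down on hooks 10.4 Mx -0.195 My 0.138 Fx -1.20
```

Request:
{"op": "send_rows", "data": {
  "rows": [
    [0, 0, 0, 0, -0.15, 0],
    [0, 0, 0, 0, 0, 0],
    [0, 0, 0, 0, 0, 0]
  ]
}}

```text
clock: 19.65
ee_pos: [541.2, 205.0, 209.0]
tcp_rot: [180.0, 2.4, 104.5]
force: [-0.1, -1.5, 5.5]
finger_gap: 0.19
finger_force: 45.0
```

```bash
python3 f.py
```

```text
19.65 [541.2 205.  209. ] [179.97   2.45 104.5 ] F [-0.06 -1.46  5.46] M [ 0.01   0.11  -0.066]
rel X 0.75 Y -0.84 down on hooks 11.4 Mx 0.037 My 0.104 Fx -0.42
```

Request:
{"op": "send_rows", "data": {
  "rows": [
    [0, 0, -0.8, 0, 0, 0],
    [0, 0, -0.8, 0, 0, 0],
    [0, 0, -0.8, 0, 0, 0],
    [0, 0, -0.8, 0, 0, 0],
    [0, 0, 0, 0, 0, 0]
  ]
}}

```text
clock: 20.15
ee_pos: [540.8, 205.2, 211.7]
tcp_rot: [-180.0, 2.4, 104.5]
force: [-0.1, -0.7, -5.6]
finger_gap: 0.191
finger_force: 45.0
```

```bash
python3 f.py
```

```text
20.15 [540.8 205.2 211.7] [-179.97    2.45  104.51] F [-0.1  -0.68 -5.6 ] M [ 0.09  -0.132  0.005]
rel X 0.41 Y -0.58 down on hooks 0.3 Mx 0.054 My -0.151 Fx -0.27
```

Request:
{"op": "send_rows", "data": {
  "rows": [
    [0, 0, -0.4, 0, 0, 0],
    [0, 0, -0.4, 0, 0, 0],
    [0, 0, 0, 0, 0, 0]
  ]
}}

```text
clock: 20.45
ee_pos: [541.0, 205.2, 212.8]
tcp_rot: [-180.0, 2.4, 104.5]
force: [0.4, -0.1, -5.9]
finger_gap: 0.188
finger_force: 45.0
```

```bash
python3 f.py
```

```text
20.45 [541.  205.2 212.8] [-180.      2.45  104.5 ] F [ 0.36 -0.1  -5.93] M [ 0.051 -0.069 -0.066]
rel X 0.56 Y -0.58 down on hooks -0.0 Mx 0.032 My -0.080 Fx 0.32
```

Request:
{"op": "send_rows", "data": {
  "rows": [
    [0, 0, -0.3, 0, 0, 0],
    [0, 0, -0.3, 0, 0, 0],
    [0, 0, 0, 0, 0, 0]
  ]
}}

```text
clock: 20.75
ee_pos: [541.0, 205.2, 213.4]
tcp_rot: [180.0, 2.5, 104.5]
force: [-1.3, 0.1, -5.3]
finger_gap: 0.187
finger_force: 45.0
```

```bash
python3 f.py
```

```text
20.75 [541.  205.2 213.4] [180.     2.45 104.5 ] F [-1.33  0.14 -5.27] M [ 0.084 -0.097 -0.031]
rel X 0.58 Y -0.58 down on hooks 0.6 Mx 0.057 My -0.115 Fx -1.25
```

Request:
{"op": "send_rows", "data": {
  "rows": [
    [0, 0, -0.3, 0, 0, 0],
    [0, 0, -0.3, 0, 0, 0],
    [0, 0, 0, 0, 0, 0]
  ]
}}

```text
clock: 21.05
ee_pos: [541.0, 205.3, 213.9]
tcp_rot: [-180.0, 2.4, 104.5]
force: [-0.7, -1.0, -6.7]
finger_gap: 0.194
finger_force: 45.0
```

```bash
python3 f.py
```

```text
21.05 [541.  205.3 213.9] [-179.99    2.45  104.5 ] F [-0.69 -0.97 -6.65] M [ 0.064 -0.048 -0.078]
rel X 0.54 Y -0.53 down on hooks -0.8 Mx 0.050 My -0.062 Fx -0.91
```

Request:
{"op": "send_rows", "data": {
  "rows": [
    [0, 0, -0.2, 0, 0, 0],
    [0, 0, -0.2, 0, 0, 0],
    [0, 0, 0, 0, 0, 0]
  ]
}}

```text
clock: 21.35
ee_pos: [540.9, 205.2, 214.3]
tcp_rot: [-180.0, 2.4, 104.5]
force: [-0.5, 0.4, -6.2]
finger_gap: 0.192
finger_force: 45.0
```

```bash
python3 f.py
```

```text
21.35 [540.9 205.2 214.3] [-179.98    2.45  104.5 ] F [-0.5   0.4  -6.22] M [ 0.079  0.056 -0.074]
rel X 0.44 Y -0.52 down on hooks -0.3 Mx 0.091 My 0.034 Fx -0.38
```

My is starting to rise: the rollers are being touched; continue gently.

Request:
{"op": "send_rows", "data": {
  "rows": [
    [0, 0, -0.2, 0, 0, 0],
    [0, 0, -0.2, 0, 0, 0],
    [0, 0, 0, 0, 0, 0]
  ]
}}

```text
clock: 21.65
ee_pos: [540.7, 205.2, 214.6]
tcp_rot: [-180.0, 2.5, 104.5]
force: [-1.9, -0.9, -6.8]
finger_gap: 0.187
finger_force: 45.0
```

```bash
python3 f.py
```

```text
21.65 [540.7 205.2 214.6] [-179.96    2.45  104.5 ] F [-1.94 -0.89 -6.78] M [ 0.047  0.209 -0.104]
rel X 0.32 Y -0.51 down on hooks -0.9 Mx 0.098 My 0.191 Fx -2.11
```

Request:
{"op": "send_rows", "data": {
  "rows": [
    [0, 0, -0.2, 0, 0, 0],
    [0, 0, -0.2, 0, 0, 0],
    [0, 0, 0, 0, 0, 0]
  ]
}}

```text
clock: 21.95
ee_pos: [540.6, 205.2, 214.8]
tcp_rot: [-179.9, 2.5, 104.5]
force: [-4.5, -0.9, -9.2]
finger_gap: 0.194
finger_force: 45.0
```

```bash
python3 f.py
```

```text
21.95 [540.6 205.2 214.8] [-179.94    2.45  104.51] F [-4.54 -0.89 -9.23] M [-0.066  0.479  0.011]
rel X 0.21 Y -0.50 down on hooks -3.3 Mx 0.056 My 0.481 Fx -4.61
```

Request:
{"op": "send_rows", "data": {
  "rows": [
    [0, 0, -0.2, 0, 0, 0],
    [0, 0, -0.2, 0, 0, 0],
    [0, 0, 0, 0, 0, 0]
  ]
}}

```text
clock: 22.25
ee_pos: [540.6, 205.2, 215.2]
tcp_rot: [-179.9, 2.5, 104.5]
force: [-3.9, -2.3, -10.3]
finger_gap: 0.194
finger_force: 45.0
```

```bash
python3 f.py
```

```text
22.25 [540.6 205.2 215.2] [-179.93    2.46  104.5 ] F [ -3.88  -2.27 -10.25] M [-0.156  0.745 -0.047]
rel X 0.17 Y -0.51 down on hooks -4.4 Mx 0.035 My 0.760 Fx -4.33
```

Request:
{"op": "send_rows", "data": {
  "rows": [
    [0, 0, -0.2, 0, 0, 0],
    [0, 0, -0.1, 0, 0, 0],
    [0, 0, 0, 0, 0, 0]
  ]
}}

```text
clock: 22.55
ee_pos: [540.5, 205.2, 215.5]
tcp_rot: [-179.9, 2.5, 104.5]
force: [-5.6, -2.1, -11.7]
finger_gap: 0.192
finger_force: 45.0
```

```bash
python3 f.py
```

```text
22.55 [540.5 205.2 215.5] [-179.92    2.46  104.51] F [ -5.57  -2.1  -11.73] M [-0.204  0.818 -0.116]
rel X 0.08 Y -0.50 down on hooks -5.8 Mx 0.007 My 0.844 Fx -5.92
```

Request:
{"op": "send_rows", "data": {
  "rows": [
    [0, 0, -0.2, 0, 0, 0],
    [0, 0, -0.2, 0, 0, 0],
    [0, 0, 0, 0, 0, 0],
    [0, 0, 0, 0, 0, 0]
  ]
}}

```text
clock: 22.95
ee_pos: [540.4, 205.2, 215.8]
tcp_rot: [-179.9, 2.5, 104.5]
force: [-6.0, -2.6, -11.2]
finger_gap: 0.191
finger_force: 45.0
```

```bash
python3 f.py
```

```text
22.95 [540.4 205.2 215.8] [-179.9     2.46  104.51] F [ -6.03  -2.61 -11.23] M [-0.26   0.925 -0.061]
rel X -0.07 Y -0.47 down on hooks -5.3 Mx -0.019 My 0.961 Fx -6.49
```

Request:
{"op": "send_rows", "data": {
  "rows": [
    [0, 0, -0.2, 0, 0, 0],
    [0, 0, -0.2, 0, 0, 0],
    [0, 0, 0, 0, 0, 0],
    [0, 0, 0, 0, 0, 0]
  ]
}}

```text
clock: 23.35
ee_pos: [540.2, 205.1, 216.1]
tcp_rot: [-179.9, 2.5, 104.5]
force: [-6.0, -1.8, -11.8]
finger_gap: 0.19
finger_force: 45.0
```

```bash
python3 f.py
```

```text
23.35 [540.2 205.1 216.1] [-179.88    2.46  104.51] F [ -6.01  -1.79 -11.77] M [-0.29   1.009 -0.074]
rel X -0.19 Y -0.45 down on hooks -5.9 Mx -0.028 My 1.049 Fx -6.27
```

Request:
{"op": "send_rows", "data": {
  "rows": [
    [0, 0.2, -0.1, 0, 0, 0],
    [0, 0.2, -0.1, 0, 0, 0],
    [0, 0.1, 0, 0, 0, 0],
    [0, 0, 0, 0, 0, 0]
  ]
}}

```text
clock: 23.75
ee_pos: [540.4, 205.2, 216.2]
tcp_rot: [-179.8, 2.5, 104.5]
force: [-8.3, -2.8, -11.5]
finger_gap: 0.193
finger_force: 45.0
```

```bash
python3 f.py
```

```text
23.75 [540.4 205.2 216.2] [-179.83    2.46  104.51] F [ -8.28  -2.84 -11.54] M [-0.348  1.231 -0.153]
rel X 0.00 Y -0.49 down on hooks -5.6 Mx -0.028 My 1.279 Fx -8.73
```

Request:
{"op": "send_rows", "data": {
  "rows": [
    [0, 0.3, -0.2, 0, 0, 0],
    [0, 0.2, -0.1, 0, 0, 0],
    [0, 0, 0, 0, 0, 0],
    [0, 0, 0, 0, 0, 0]
  ]
}}

```text
clock: 24.15
ee_pos: [540.6, 205.2, 216.2]
tcp_rot: [-179.8, 2.5, 104.5]
force: [-8.4, -3.2, -12.3]
finger_gap: 0.192
finger_force: 45.0
```

```bash
python3 f.py
```

```text
24.15 [540.6 205.2 216.2] [-179.77    2.46  104.51] F [ -8.44  -3.15 -12.3 ] M [-0.375  1.405 -0.149]
rel X 0.19 Y -0.46 down on hooks -6.4 Mx -0.011 My 1.454 Fx -8.96
```

Request:
{"op": "send_rows", "data": {
  "rows": [
    [0, -0.3, 1, 0, 0, 0],
    [0, -0.3, 1, 0, 0, 0],
    [0, -0.2, 1, 0, 0, 0],
    [0, -0.2, 1, 0, 0, 0],
    [0, 0, 1, 0, 0, 0]
  ]
}}

```text
clock: 24.65
ee_pos: [541.9, 205.5, 212.9]
tcp_rot: [179.8, 2.4, 104.5]
force: [-0.5, -0.3, -5.6]
finger_gap: 0.189
finger_force: 45.0
```

Request:
{"op": "send_rows", "data": {
  "rows": [
    [0, 0, 1, 0, 0, 0],
    [0, 0, 0.7, 0, 0, 0],
    [0, 0, 0.5, 0, 0, 0],
    [0, 0, 0.3, 0, 0, 0],
    [0, 0, 0, 0, 0, 0]
  ]
}}

```text
clock: 25.15
ee_pos: [541.1, 205.1, 209.6]
tcp_rot: [180.0, 2.5, 104.5]
force: [0.2, 0.3, -5.1]
finger_gap: 0.193
finger_force: 45.0
```

```bash
python3 f.py
```

```text
25.15 [541.1 205.1 209.6] [180.     2.45 104.51] F [ 0.18  0.3  -5.1 ] M [ 0.115 -0.078  0.042]
rel X 0.61 Y -0.71 down on hooks 0.8 Mx 0.092 My -0.104 Fx 0.25
```

Request:
{"op": "send_rows", "data": {
  "rows": [
    [0, 0, 0.3, 0, 0, 0],
    [0, 0, 0.2, 0, 0, 0],
    [0, 0, 0, 0, 0, 0]
  ]
}}

```text
clock: 25.45
ee_pos: [541.1, 205.1, 209.3]
tcp_rot: [180.0, 2.4, 104.5]
force: [0.6, 0.4, -3.2]
finger_gap: 0.191
finger_force: 45.0
```

```bash
python3 f.py
```

```text
25.45 [541.1 205.1 209.3] [179.98   2.45 104.5 ] F [ 0.59  0.38 -3.23] M [ 0.076  0.015 -0.021]
rel X 0.67 Y -0.73 down on hooks 2.7 Mx 0.078 My -0.004 Fx 0.67
```

Request:
{"op": "send_rows", "data": {
  "rows": [
    [0, 0, 0.2, 0, 0, 0],
    [0, 0, 0.1, 0, 0, 0],
    [0, 0, 0, 0, 0, 0],
    [0, 0, 0, 0, 0, 0],
    [0, 0, 0, 0, 0, 0]
  ],
  "squeeze": 10
}}

```text
clock: 25.95
ee_pos: [541.2, 205.1, 209.1]
tcp_rot: [180.0, 2.4, 104.5]
force: [-1.6, 0.3, 0.3]
finger_gap: 0.197
finger_force: 10.0
```

Request:
{"op": "send_rows", "data": {
  "rows": [
    [0, 0, 0, 0, 0, 0],
    [0, 0, 0, 0, 0, 0],
    [0, 0, 0, 0, 0, 0],
    [0, 0, 0, 0, 0, 0],
    [0, 0, 0, 0, 0, 0]
  ],
  "grip": 1.0
}}

```text
clock: 26.45
ee_pos: [541.1, 205.1, 208.9]
tcp_rot: [180.0, 2.4, 104.5]
force: [-0.6, 0.2, 1.6]
finger_gap: 0.57
finger_force: 0.0
```

Request:
{"op": "send_rows", "data": {
  "rows": [
    [0, 0, 0, 0, 0, 0],
    [0, 0, 0, 0, 0, 0],
    [0, 0, 0, 0, 0, 0],
    [0, 0, 0, 0, 0, 0],
    [0, 0, 0, 0, 0, 0]
  ]
}}

```text
clock: 26.95
ee_pos: [541.0, 205.0, 208.9]
tcp_rot: [-180.0, 2.4, 104.5]
force: [0.3, -0.3, -0.1]
finger_gap: 0.981
finger_force: 0.0
```

```bash
python3 f.py
```

```text
26.95 [541.  205.  208.9] [-180.      2.45  104.5 ] F [ 0.28 -0.34 -0.05] M [-0.014 -0.104 -0.   ]
rel X 0.56 Y -0.75 down on hooks 5.8 Mx -0.040 My -0.097 Fx 0.19
```

Released cleanly; retreat straight up and check by picture.

Request:
{"op": "send_rows", "data": {
  "rows": [
    [0, 0, -5, 0, 0, 0],
    [0, 0, -15, 0, 0, 0],
    [0, 0, -25, 0, 0, 0],
    [0, 0, -30, 0, 0, 0],
    [0, 0, -30, 0, 0, 0]
  ]
}}

```text
clock: 27.45
ee_pos: [539.7, 209.4, 315.3]
tcp_rot: [180.0, 2.4, 104.5]
force: [-0.2, 0.6, -0.5]
finger_gap: 0.997
finger_force: 0.0
```

Request:
{"op": "send_rows", "data": {
  "rows": [
    [0, 0, -30, 0, 0, 0],
    [0, -20, -20, 0, 0, 0],
    [0, -30, 0, 0, 0, 0],
    [0, -20, 0, 0, 0, 0],
    [0, 0, 0, 0, 0, 0]
  ]
}}

```text
clock: 27.95
ee_pos: [470.2, 193.7, 364.8]
tcp_rot: [179.9, 2.4, 104.5]
force: [-0.1, -0.1, 0.5]
finger_gap: 0.997
finger_force: 0.0
```

Request:
{"op": "send_rows", "data": {
  "rows": [
    [0, 0, 0, 0, 0, 0],
    [0, 0, 0, 0, 0, 0],
    [0, 0, 0, 0, 0, 0],
    [0, 0, 0, 0, 0, 0],
    [0, 0, 0, 0, 0, 0]
  ]
}}

```text
clock: 28.45
ee_pos: [471.8, 194.0, 363.5]
tcp_rot: [-180.0, 2.5, 104.5]
force: [-0.4, -0.1, 0.4]
finger_gap: 1.002
finger_force: 0.0
```

```bash
python3 f.py; python3 - <<'E'
from h import *
a=cam("side")["color"][170:340,230:360];t=cam("wrist")["color"][0:300,240:520]
a=cv2.resize(a,None,fx=3,fy=3,interpolation=cv2.INTER_CUBIC);t=cv2.resize(t,(390,418))
im=np.zeros((510,780,3),np.uint8);im[:510,:390]=a;im[:418,390:]=t
cv2.imwrite("pics/c5.png",im)
E
```

```text
28.45 [471.8 194.  363.5] [-179.98    2.45  104.5 ] F [-0.36 -0.12  0.4 ] M [ 0.039 -0.081 -0.015]
rel X -69.19 Y 5.87 down on hooks 6.3 Mx 0.018 My -0.088 Fx -0.38
```

View pics/c5.png

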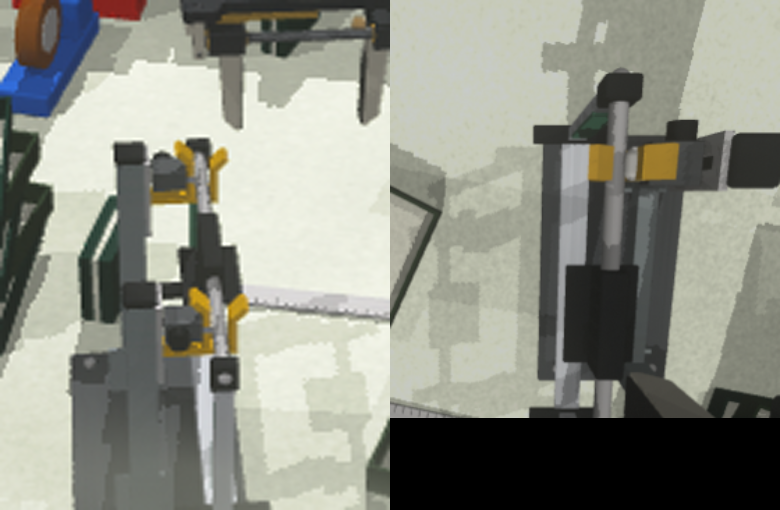

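The picture shows the bar seated in both yellow hooks (side crop: about (210,190) and (215,310)), with the white catch roller out beside it at (632,160) in the wrist crop. The gripper is clear of everything.

```bash
python3 -c "
from cell import *
print(job_done())"
```

```text
the job is handed in; nothing more can be done
None
```

The gauge hangs at the bottom of both hooks: both catches held under a light pull of about 3 N per hook, I let go cleanly, and I handed the job in at about 28 s with the gripper clear.

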